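# Lay the V-block on its pad and load the bar

### The arm

A 7-joint arm with a two-finger parallel gripper is mounted at the origin on a cart in front of the work surface, level with it; the furniture and walls round the work are solid. World frame = base frame: x ahead of the robot, y to its left, z up, the work surface at z = 0. Lengths are in m, angles in rad, forces in N, time in s.
With the tool pointing down it reaches from about 0.425 to 0.875 m from the base axis. Payload 4.7 kg.
Tool frame: the origin (TCP) lies on the centre line of the jaws, within the pads' length; the fingertips stand ahead of it and the grasp point (between the pads) lies 2 mm behind it (nose_length is the z of the fingertips in the tool frame, in m); z points along the fingers, y is the line along which they close (so a half turn about z gives the same grasp; the last joint's range is limited). The gripper opens to 87 mm and grips with 3 to 60 N. Pads are 19 mm wide; open, the fingers measure 117 mm over their backs; the gripper's body (75 mm by 190 mm) begins 51 mm behind the grasp point.
Start: joints at [-1.266, 0.321, -0.07, 1.45, 0.023, 1.371, -0.057], TCP at [0.186, 0.623, 0.24] pointing down, gripper open.
Joint ranges: [-2.86, 2.86], [-0.3, 2.09], [-1.38, 1.24], [0.06, 2.45], [-1.56, 4.7], [0.09, 2.05], [-2.69, 2.69]. Speed limits (rad/s): [2.57, 2.57, 3.14, 3.14, 3.14, 3.14, 3.14].

### API

Orientations are given as a rotation vector (axis times angle).
In Python, from bench import * gives the robot as it stands.
- The arm moves only by the tool send_rows, never from a script. Its arguments are lists of equal length, an entry for each row: "xyz": the shift along the tool's x, y, z in mm, a list of three; "dr": the turn, a rotation vector about the tool's x, y, z in rad, a list of three. A call has exactly 10 rows; each row is the pose to reach, as a shift and turn from the pose commanded when the call began, along the tool's axes at that moment; what a row does not reach only later rows make up. A row lasts 1/12 s, in which the tool goes at most 41.7 mm and 7.16 degrees, less where a joint would pass 70% of its speed; a pose out of reach is approached as far as the arm can. A call with a gripper value outside its range is refused whole. "jaw" is the finger opening in mm, from 0 to 87, set as the call begins (left out, the last holds). The fingers move at their own pace and stop on an object; "grip_force" is the grip in N (left out, the last holds). Time passes only in rows, so rows that repeat a pose let the fingers close, or fill a call up. It gives the time, the measured TCP pose, the force, the opening and the grip force at its end, in the units of the state.
- get_state(): the state, without advancing time (a new reading comes with each control period).
- get_image(name): name is "side" or "top"; returns the picture (384x512x3 uint8, red, green, blue); there is no depth.
- calibration(name): a dict with "vfov" (degrees; the focal length in pixels is half the picture's height over the tangent of half this angle, whatever the lens; pixels are square), "cx", "cy" (the principal point, pixels), "rvec" (rotation vector, rad) and "tvec" (3), from world to camera coordinates, as OpenCV has them. Camera axes: x right, y down, z forward; pixel columns grow to the right and rows downward; lengths in m; the calibration is good to about 2 mm. A picture is of the moment at which its call begins. calibration takes no time and is no camera call.
- close_job(): hands the job in; it is judged then, once.
The state is a dict: "time": time; "joint_positions": joint angles; "qd": joint speeds; "joint_torque": joint torques, N m; "position": TCP position; "tool_rot": TCP orientation; "ft_force": force on the tool from outside, world axes, zero at the start; "torque": the same for the moment, N m; "grip_width": opening from 0.0 (shut) to 1.0 (fully open); "grip_force": force on a finger pad.
Only numpy, scipy, OpenCV 4.12 (cv2) and the standard library are available. Lean on these libraries where they do the work, as an engineer would, in place of code of your own. Each camera call takes 0.05 s, during which the arm holds its last target. There are 200 camera calls.

### The job

Slide the standing wooden V-block squarely up against the aluminium front edge of the rubber pad, then push its top so that it tips over that edge and lies flat along the pad with its groove facing up (do not lift the block more than about three centimetres). Then take the copper bar from its sloping rest and lay it, without dropping it, in the groove so that it lies along it, about in the middle. Leave the jar, the loupe and the bottle where they stand.

Things in the scene. Friction and masses are not known exactly. Their poses are not given: they have to be found in the camera images.
- pad: Black rubber pad with an aluminium front edge strip, fixed to the desk, 160 mm (its x) by 120 mm (its y), 10 mm thick. Origin at the centre of its underside, on the desk. Its front edge, the stop, is the upright face at x = -80 mm in its own frame, looking to -x, roughly at the robot. A block tipped over this edge keeps about 10 mm of its foot end in front of it.
- block_center (a point): Centre (half-way up) of the loose pale wooden V-block, standing on end: 60 mm deep (its x), 56 mm wide (its y), 140 mm tall (its z, the block's length, up at the start), about 0.32 kg. Its -x face has the groove and looks away from the pad, roughly at the robot. It starts 20 to 40 mm off the pad's edge, up to 0.3 rad from square. Moved by its upper half it rocks rather than slides.
- groove_seat (a point): Where the bar's centre shall lie: on the line of the groove, half-way along the block, 2.1 mm outside the grooved face; moves with the block, same axes. The V groove, 24 mm wide, 12 mm deep, is in the first and last 45 mm of the length; the middle 50 mm is cut away over the whole width, 28 mm deep, as room for fingers. Block lying on the pad: grooved face 70 mm above the desk.
- bar_center (a point): Centre of the loose round copper bar, 20 mm diameter, 120 mm long, 0.3 kg, x along its length. At the start it lies in the rest, sloping 32 degrees, its +x end high, its centre 80 mm above the desk.
- rest: Green fixed stand; two steel forks hold the bar at a 32 degree slope, rising to its +x. Origin under the centre of its 130 x 60 x 8 mm foot, below the bar's centre. The forks, 30 mm wide, are 40 mm either side of the bar's centre and end at its centre line; between them the bar is free. A plate stops the bar's low end, 9 mm above its centre line: lift the bar square to its length or straight up.
- flux_jar: Bystander: small glass jar with a green lid, 52 mm diameter, 52 mm tall, left of the pad. Origin at the centre of its underside.
- eye_loupe: Bystander: black eye loupe, 46 mm diameter, 35 mm tall, right of the rest. Origin at the centre of its underside.
- polish_bottle: Bystander: clear bottle with a tall black cap, 37 mm diameter, 93 mm tall, behind the pad. Origin at the centre of its underside.
Things that resemble listed ones, but are neither listed nor needed, are in the scene too. Of the things shaped like the part that bears block_center, the wooden one is meant.

How it is judged:
By the outcome, as a careful person would: the job done as asked, in the order asked, and still so for the second after the job is handed in, with the robot touching nothing.
It also fails if it takes over 61 s, if anything falls off the work surface, if the arm or the gripper's body presses on something with over 40 N, if the wrist force passes 120 N, or if a joint passes its speed limit or range.

## Working session

There is one attempt and no reset: what is moved stays moved. The work goes in short steps, Python scripts to look and compute and a tool call to move; the robot and the scene stay as the last step left them, time stands still between calls to the robot, and variables do not carry over. Pictures are saved under pics/ and viewed, at most 10 in all, crops included, and the job is handed in when it is done.

Besides the shell and the picture viewer there is one more tool, called after ">>>" in YAML: its name, and indented under it one key for each argument. send_rows: Moves the arm, as the interface text tells. Its arguments: {"type":"object","properties":{"xyz":{"type":"array"},"dr":{"type":"array"},"jaw":{"type":"number"},"grip_force":{"type":"number"}},"required":["xyz","dr"]}

```bash
ls; mkdir -p pics
python3 - <<'E'
from bench import *
import cv2
s=get_state();print(s)
for n in("side","top"):
    im=get_image(n);cv2.imwrite(f"pics/{n}0.png",im[:,:,::-1]);print(n,calibration(n))
E
```

```text
pics
{'time': 0.0, 'joint_positions': array([-1.26588711,  0.32179334, -0.0700754 ,  1.45167443,  0.02264743,
        1.37078776, -0.05692192]), 'qd': array([-1.58282795e-03, -5.26039795e-04,  1.51316886e-03,  2.92554645e-05,
       -8.21142961e-04,  1.46043681e-03,  2.25997999e-04]), 'joint_torque': array([ 5.57667056e-05, -4.91279769e+01, -4.03597355e-01, -3.12526274e+01,
       -6.39089313e-02,  4.35140985e-02,  1.64522830e-04]), 'position': array([0.18629198, 0.62219201, 0.23848097]), 'tool_rot': array([-4.55161433e-01, -3.10831777e+00,  2.94107307e-03]), 'ft_force': array([ 0.64384647, -0.30986324, -0.67315454]), 'torque': array([-0.00521348,  0.00632226, -0.0150202 ]), 'grip_force': 0.0, 'grip_width': 0.9975431397050586}
side {'vfov': 50.459822987599416, 'cx': 256.71755865098845, 'cy': 194.6332167326065, 'rvec': array([ 1.97001453, -0.0441115 ,  0.01914278]), 'tvec': array([-0.57721935,  0.09128055,  1.20696892])}
top {'vfov': 42.60388669809356, 'cx': 243.9351893372953, 'cy': 191.7202574995021, 'rvec': array([ 2.12208412, -1.79325722,  0.39116697]), 'tvec': array([-0.07439632,  0.53833836,  1.53706809])}
```

Run:
```python
import cv2
for n in("side","top"):
    cv2.imwrite(f"pics/{n}0b.png",cv2.resize(cv2.imread(f"pics/{n}0.png"),(800,600),interpolation=cv2.INTER_CUBIC))
```

```text
(no output)
```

View pics/side0b.png

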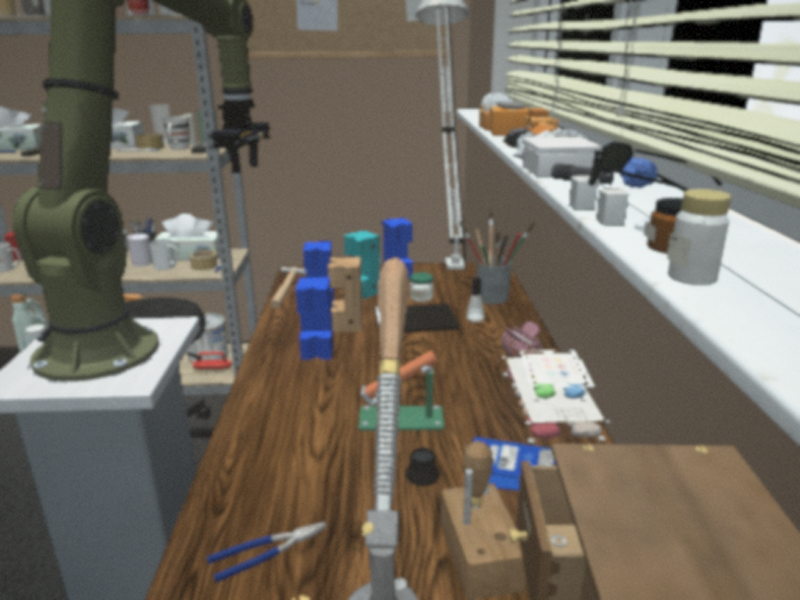

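View pics/top0b.png

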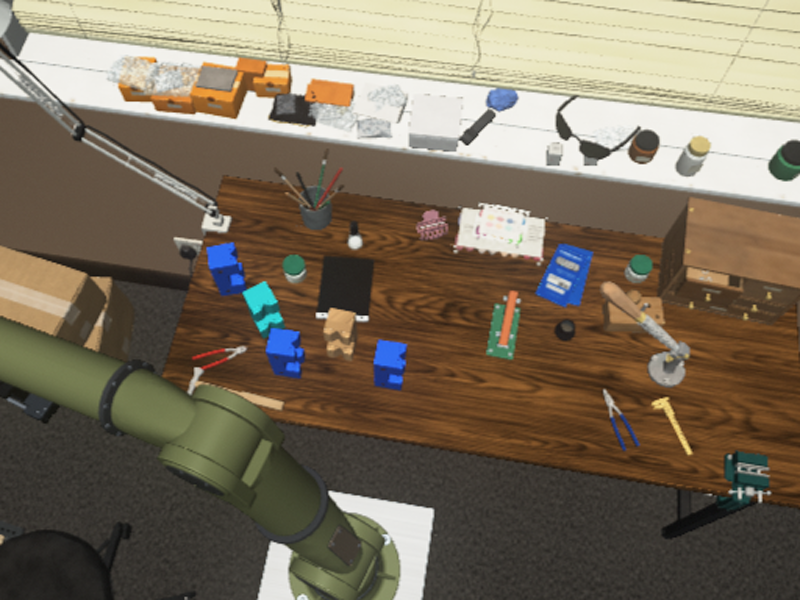

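The side view shows the wooden block at about (345,293) and the bar at (405,375) in the enlarged picture. In the top view the wooden block is at (340,333), the pad at (345,288) with its light strip at (343,317), and the rest with the bar at (505,325). The block lookalikes are three blue ones at (226,268), (285,352) and (390,363) and a teal one at (263,308). The only wooden one is at (340,333), next to the strip. I'll check that in an enlarged crop.

```bash
cat > h.py <<'E'
import numpy as np, cv2
from bench import *
def cam(n):
    c=calibration(n); f=192/np.tan(np.radians(c["vfov"])/2)
    return np.array([[f,0,c["cx"]],[0,f,c["cy"]],[0,0,1]]),np.array(c["rvec"]),np.array(c["tvec"])
def plane(n,uv,z):
    K,r,t=cam(n);R=cv2.Rodrigues(r)[0];o=-R.T@t
    d=(R.T@np.linalg.inv(K)@np.c_[np.atleast_2d(uv),np.ones(len(np.atleast_2d(uv)))].T).T
    return o+d*((z-o[2])/d[:,2])[:,None]
def proj(n,X):
    K,r,t=cam(n);return cv2.projectPoints(np.atleast_2d(np.float64(X)),r,t,K,None)[0][:,0]
def tri(uv1,uv2):
    P=[]
    for n in("side","top"):
        K,r,t=cam(n);P.append(K@np.c_[cv2.Rodrigues(r)[0],t])
    X=cv2.triangulatePoints(P[0],P[1],np.float64(uv1).reshape(-1,2).T,np.float64(uv2).reshape(-1,2).T)
    return (X[:3]/X[3]).T
def mask(im,lo,hi,roi):
    h=cv2.cvtColor(im,cv2.COLOR_RGB2HSV);m=cv2.inRange(h,lo,hi);k=np.zeros_like(m);x0,y0,x1,y1=roi;k[y0:y1,x0:x1]=m[y0:y1,x0:x1]
    n,l,s,c=cv2.connectedComponentsWithStats(k);i=1+np.argmax(s[1:,4]);return np.uint8(l==i)*255
def rect(m):
    c=max(cv2.findContours(m,0,2)[0],key=cv2.contourArea);r=cv2.minAreaRect(c);return r,cv2.boxPoints(r)
E
python3 - <<'E'
import cv2,numpy as np
a=cv2.imread("pics/top0.png");b=cv2.imread("pics/side0.png")
c=cv2.resize(a[150:245,185:275],None,fx=6,fy=6,interpolation=cv2.INTER_CUBIC)
d=cv2.resize(b[150:270,190:290],None,fx=4,fy=4,interpolation=cv2.INTER_CUBIC)
# side-by-side
out=np.zeros((570,800,3),np.uint8);out[:,:400]=cv2.resize(c,(400,int(400*95/90)))[:570,:].copy() if 0 else 0
c=cv2.resize(a[155:250,190:270],(400,475),interpolation=cv2.INTER_CUBIC);out[:475,:400]=c;out[:480,400:]=d
cv2.imwrite("pics/crop1.png",out)
E
```

```text
(no output)
```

View pics/crop1.png

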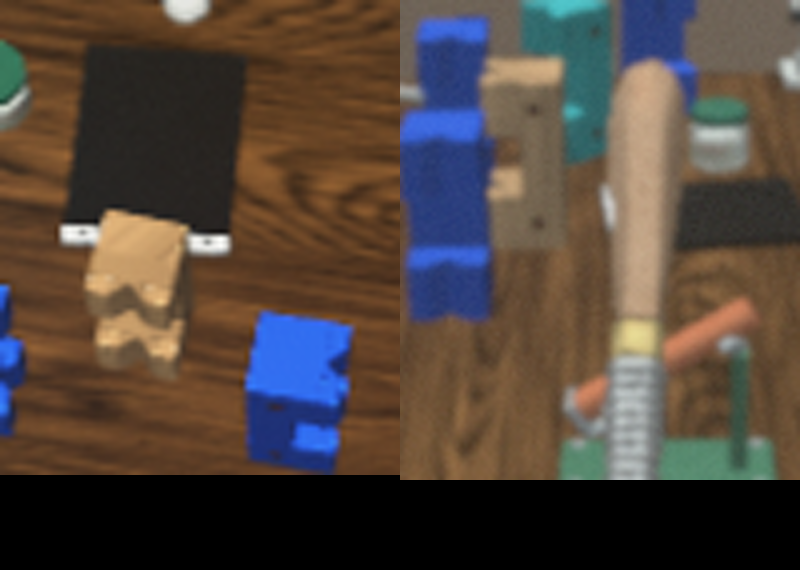

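The crop confirms that the wooden block stands in front of the strip with its grooved face towards the robot. In the crop, its top corners are at about (106,210), (188,230), (167,310) and (88,288). Next I'll measure everything.

Run:
```python
from h import *
np.set_printoptions(precision=4,suppress=True)
a=cv2.imread("pics/top0.png")[:,:,::-1].copy()
hsv=cv2.cvtColor(a,cv2.COLOR_RGB2HSV)
# pad corners
for nm,m,z in [("black",mask(a,(0,0,0),(180,255,48),(195,155,245,205)),.01),("white",mask(a,(0,0,150),(180,60,255),(198,192,240,210)),.01),("foot",mask(a,(50,60,40),(90,255,255),(305,180,340,235)),.008)]:
    r,b=rect(m);X=plane("top",b,z);print(nm,m.sum()//255,b.round(1).tolist(),"\n",X[:,:2],X.mean(0)[:2],np.linalg.norm(np.diff(X,axis=0),axis=1))
w=mask(a,(8,60,150),(25,200,255),(200,190,240,240));r,b=rect(w);print("wood",w.sum()//255,b.tolist())
print("wood V rows"); 
for y in range(195,232,1): print(y,hsv[y,205:232,2])
o=mask(a,(0,120,120),(14,255,255),(305,175,345,235));r,b=rect(o);print("bar",o.sum()//255,b.tolist())
bs=cv2.imread("pics/side0.png")[:,:,::-1].copy()
o=mask(bs,(0,100,110),(14,255,255),(225,215,285,265));r,b=rect(o);print("barside",o.sum()//255,b.tolist())
print("blocktop",plane("top",np.array([[106,210],[188,230],[167,310],[88,288]])/5+[190,155]-.4,.14))
```

```text
black 1088 [[202.8000030517578, 198.89999389648438], [206.1999969482422, 162.89999389648438], [238.5, 166.0], [235.10000610351562, 202.0]] 
 [[0.5409 0.1662]
 [0.6863 0.1833]
 [0.6934 0.0631]
 [0.5482 0.0501]] [0.6172 0.1157] [0.1464 0.1204 0.1457]
white 32 [[227.0, 202.0], [235.0, 202.0], [235.0, 205.0], [227.0, 205.0]] 
 [[0.5433 0.0785]
 [0.548  0.0503]
 [0.5365 0.0482]
 [0.5318 0.0763]] [0.5399 0.0633] [0.0286 0.0117 0.0285]
foot 351 [[310.5, 226.8000030517578], [316.1000061035156, 193.6999969482422], [333.20001220703125, 196.5], [327.70001220703125, 229.60000610351562]] 
 [[ 0.4995 -0.2264]
 [ 0.6295 -0.2318]
 [ 0.6284 -0.2938]
 [ 0.4988 -0.2866]] [ 0.5641 -0.2597] [0.1301 0.0621 0.1298]
wood 272 [[206.3932342529297, 212.62921142578125], [210.2190704345703, 196.05056762695312], [226.9438018798828, 199.91012573242188], [223.1179656982422, 216.48876953125]]
wood V rows
195 [40 39 41 39 39 40 40 40 40 39 40 41 39 39 41 40 40 41 40 40 39 40 39 40
 39 40 40]
196 [39 39 39 40 40 40 49 46 39 40 40 41 40 39 40 40 41 41 40 40 42 41 39 40
 40 40 39]
197 [ 39  39  38  39  38  56 161 202 17
[... 3727 characters left out ...]
103 107 111 105 103 101 100]
230 [ 82  82  83  82  80  87  90  89  88  88  89  94  99 101 107 107 114 118
 121 123 116 112 107 103  99  92  87]
231 [ 92  99 103 102 103 103 107 105 105 105 104 105 101  96  95  99 103 108
 113 116 116 113 112 112 112 109 104]
bar 199 [[318.69903564453125, 219.5546417236328], [325.3670654296875, 185.10328674316406], [331.5235595703125, 186.2948760986328], [324.85552978515625, 220.74623107910156]]
barside 242 [[252.5963592529297, 230.54530334472656], [279.6147766113281, 220.8186798095703], [284.0, 232.99998474121094], [256.9815979003906, 242.7266082763672]]
blocktop [[0.498  0.1196 0.14  ]
 [0.4927 0.0636 0.14  ]
 [0.4347 0.0667 0.14  ]
 [0.4413 0.1203 0.14  ]]
```

```bash
cat >> h.py <<'E'
from scipy.ndimage import map_coordinates
def edge(im,p,q,w=3.,trim=.12):
    """subpixel line near p-q by strongest gradient across; returns two points on fitted line"""
    g=cv2.GaussianBlur(cv2.cvtColor(im,cv2.COLOR_RGB2GRAY).astype(np.float32),(0,0),.6);p,q=np.float64(p),np.float64(q);d=(q-p)/np.linalg.norm(q-p);n=np.array([-d[1],d[0]])
    s=np.arange(-w,w+.01,.1);P=[]
    for t in np.linspace(trim,1-trim,25):
        c=p+t*(q-p);x=c+s[:,None]*n;v=np.abs(np.gradient(map_coordinates(g,[x[:,1],x[:,0]],order=1)))
        v=np.where(v>.5*v.max(),v,0);i=np.argmax(v);k=np.abs(np.arange(len(s))-i)<10;P.append(c+n*(s*v*k).sum()/(v*k).sum())
    P=np.float32(P);vx,vy,x,y=cv2.fitLine(P,cv2.DIST_HUBER,0,.01,.01).ravel()
    return np.array([[x-8*vx,y-8*vy],[x+8*vx,y+8*vy]])
def ang(X): d=X[1]-X[0];return np.arctan2(d[1],d[0])
E
cat > m.py <<'E'
from h import *
np.set_printoptions(precision=4,suppress=True)
a=cv2.imread("pics/top0.png")[:,:,::-1].copy()
T=lambda p:np.array(p)/5+[190,155]-.4
def rep(n,p,q,z,w=3.):
    X=plane("top",edge(a,p,q,w),z);print(n,"ang",round(float(ang(X)),4),"mid",X.mean(0)[:2])
rep("pad left",T((64,215)),T((86,50)),.01)
rep("pad right",T((232,230)),T((246,65)),.01)
rep("pad back",T((90,45)),T((245,57)),.01)
rep("pad frontR black/white",T((192,233)),T((228,236)),.01,1.5)
rep("pad frontR top/lower",T((192,249)),T((228,253)),.005,2)
rep("pad frontL",T((62,245)),T((92,246)),.005,2)
rep("blk back",T((106,211)),T((188,230)),.14,2)
rep("blk left",T((104,214)),T((88,280)),.14,2)
rep("blk right",T((186,235)),T((168,305)),.14,2)
s,t=np.array([[199.,226],[222,198]]),0
E
python3 m.py
python3 - <<'E'
import bench;print([x for x in dir(bench) if not x.startswith('_')], getattr(bench,'nose_length',None))
from scipy.spatial.transform import Rotation as R
print(R.from_rotvec(bench.get_state()["tool_rot"]).as_matrix().round(3))
E
```

```text
pad left ang 0.073 mid [0.6153 0.1745]
pad right ang 0.079 mid [0.6332 0.0552]
pad back ang -1.4732 mid [0.6941 0.1223]
pad frontR black/white ang -1.408 mid [0.5479 0.0626]
pad frontR top/lower ang -1.4941 mid [0.5356 0.0601]
pad frontL ang -1.5275 mid [0.5272 0.157 ]
blk back ang -1.6128 mid [0.4977 0.0936]
blk left ang -0.0427 mid [0.4695 0.1222]
blk right ang -0.0402 mid [0.4609 0.0656]
['MotionError', 'calibration', 'close_job', 'get_image', 'get_state', 'nose_length'] 0.017
[[-0.958  0.287 -0.   ]
 [ 0.287  0.958 -0.002]
 [-0.    -0.002 -1.   ]]
```

```bash
cat > go.py <<'E'
import sys;from h import *
from scipy.spatial.transform import Rotation as R
# usage: go.py x y z(mm) yaw pitch ; pitch>0: tool z leans to +x (forward)
x,y,z,yaw,pit=map(float,sys.argv[1:])
s=get_state();R0=R.from_rotvec(s["tool_rot"])
G=R.from_euler("z",yaw)*R.from_matrix([[-1,0,0],[0,1,0],[0,0,-1]])*R.from_euler("y",pit*-1)
# check: tool z in world
print("goal z",G.as_matrix()[:,2].round(3))
d=R0.inv().apply(np.array([x,y,z])/1000-s["position"])*1000
print("t",s["time"],"pos",s["position"].round(4),"F",s["ft_force"].round(1),"grip",round(s["grip_width"]*87,1),s["grip_force"])
print("shift",d.round(1),"dr",(R0.inv()*G).as_rotvec().round(4))
E
python3 go.py 474 94 225 -0.042 0; python3 go.py 474 94 225 -0.042 0.5|head -1
```

```text
goal z [ 0.  0. -1.]
t 0.1 pos [0.1863 0.6222 0.2386] F [-0.5 -0.4 -0.5] grip 86.9 0.0
shift [-427.1 -423.6   14.3] dr [-1.700e-03 -1.000e-04 -2.488e-01]
goal z [ 0.479 -0.02  -0.878]
```

>>> send_rows:
  xyz:
    - [-30, -30, 0]
    - [-60, -60, 0]
    - [-88, -88, 0]
    - [-116, -116, 0]
    - [-144, -144, 0]
    - [-172, -172, 0]
    - [-200, -200, 0]
    - [-228, -228, 0]
    - [-256, -256, 0]
    - [-284, -284, 0]
  dr:
    - [0, 0, -0.02]
    - [0, 0, -0.04]
    - [0, 0, -0.06]
    - [0, 0, -0.08]
    - [0, 0, -0.1]
    - [0, 0, -0.12]
    - [0, 0, -0.14]
    - [0, 0, -0.16]
    - [0, 0, -0.18]
    - [0, 0, -0.2]
  jaw: 87

```text
time: 0.93
position: [0.3774, 0.2672, 0.2394]
tool_rot: [-0.141, -3.138, -0.0]
ft_force: [0.3, -0.0, 0.8]
grip_width: 1.001
grip_force: 0.0
```

```bash
python3 go.py 474 94 225 -0.042 0
```

```text
goal z [ 0.  0. -1.]
t 0.9333 pos [0.3774 0.2672 0.2394] F [ 0.3 -0.   0.8] grip 87.1 0.0
shift [-111.7 -163.8   14.3] dr [ 0.0001 -0.0002 -0.0477]
```

>>> send_rows:
  xyz:
    - [-22, -32, 3]
    - [-44, -64, 6]
    - [-66, -97, 9]
    - [-88, -130, 12]
    - [-104, -152, 14]
    - [-112, -164, 14]
    - [-112, -164, 14]
    - [-112, -164, 14]
    - [-112, -164, 14]
    - [-112, -164, 14]
  dr:
    - [0, 0, -0.01]
    - [0, 0, -0.02]
    - [0, 0, -0.03]
    - [0, 0, -0.04]
    - [0, 0, -0.048]
    - [0, 0, -0.048]
    - [0, 0, -0.048]
    - [0, 0, -0.048]
    - [0, 0, -0.048]
    - [0, 0, -0.048]

```text
time: 1.77
position: [0.4731, 0.0974, 0.2254]
tool_rot: [-0.063, -3.141, -0.001]
ft_force: [0.2, -0.1, -0.1]
grip_width: 0.998
grip_force: 0.0
```

```bash
python3 go.py 474 94 99 -0.042 0
```

```text
goal z [ 0.  0. -1.]
t 1.7667 pos [0.4731 0.0974 0.2254] F [ 0.2 -0.1 -0.1] grip 86.8 0.0
shift [ -1.1  -3.4 126.4] dr [ 0.0003 -0.0004  0.0019]
```

>>> send_rows:
  xyz:
    - [-1, -3, 15]
    - [-1, -3, 35]
    - [-1, -3, 55]
    - [-1, -3, 75]
    - [-1, -3, 95]
    - [-1, -3, 110]
    - [-1, -3, 120]
    - [-1, -3, 126]
    - [-1, -3, 126]
    - [-1, -3, 126]
  dr:
    - [0, 0, 0]
    - [0, 0, 0]
    - [0, 0, 0]
    - [0, 0, 0]
    - [0, 0, 0]
    - [0, 0, 0]
    - [0, 0, 0]
    - [0, 0, 0]
    - [0, 0, 0]
    - [0, 0, 0]

```text
time: 2.6
position: [0.4748, 0.0932, 0.1]
tool_rot: [0.066, 3.14, 0.0]
ft_force: [-0.2, 0.8, 0.3]
grip_width: 1.0
grip_force: 0.0
```

>>> send_rows:
  xyz:
    - [0, 0, 0]
    - [0, 0, 0]
    - [0, 0, 0]
    - [0, 0, 0]
    - [0, 0, 0]
    - [0, 0, 0]
    - [0, 0, 0]
    - [0, 0, 0]
    - [0, 0, 0]
    - [0, 0, 0]
  dr:
    - [0, 0, 0]
    - [0, 0, 0]
    - [0, 0, 0]
    - [0, 0, 0]
    - [0, 0, 0]
    - [0, 0, 0]
    - [0, 0, 0]
    - [0, 0, 0]
    - [0, 0, 0]
    - [0, 0, 0]
  jaw: 50
  grip_force: 25

```text
time: 3.43
position: [0.4748, 0.093, 0.0998]
tool_rot: [0.067, 3.14, 0.001]
ft_force: [-0.1, 1.4, 1.8]
grip_width: 0.64
grip_force: 25.0
```

```bash
python3 go.py 474 94 99 0.083 0
```

```text
goal z [ 0.  0. -1.]
t 3.4333 pos [0.4748 0.093  0.0998] F [-0.1  1.4  1.8] grip 55.7 24.970018580497708
shift [0.9 1.  0.8] dr [ 0.0005  0.0006 -0.1257]
```

>>> send_rows:
  xyz:
    - [0, 0, 0]
    - [-3, 0.4, 0]
    - [-7, 1, 0]
    - [-11, 1.5, 0]
    - [-15, 2, 0]
    - [-19, 2.5, 0]
    - [-23, 3, 0]
    - [-26, 3.3, 0]
    - [-28, 3.5, 0]
    - [-28, 3.5, 0]
  dr:
    - [0, 0, 0]
    - [0, 0, -0.02]
    - [0, 0, -0.04]
    - [0, 0, -0.06]
    - [0, 0, -0.08]
    - [0, 0, -0.1]
    - [0, 0, -0.115]
    - [0, 0, -0.125]
    - [0, 0, -0.125]
    - [0, 0, -0.125]

```text
time: 4.27
position: [0.5018, 0.0941, 0.1001]
tool_rot: [0.129, -3.135, 0.001]
ft_force: [-4.2, -0.1, 9.6]
grip_width: 0.645
grip_force: 25.0
```

```bash
python3 go.py 509.5 96 99.8 0.083 0
python3 - <<'E'
from h import *
a=get_image("top");b=get_image("side");cv2.imwrite("pics/top1.png",a[:,:,::-1]);cv2.imwrite("pics/side1.png",b[:,:,::-1])
o=np.zeros((560,800,3),np.uint8);o[:560,:400]=cv2.resize(a[160:230,195:245],(400,560),interpolation=2);o[:480,400:]=cv2.resize(b[150:240,195:270],(400,480),interpolation=2)
cv2.imwrite("pics/crop2.png",o[:,:,::-1])
E
```

```text
goal z [ 0.  0. -1.]
t 4.2667 pos [0.5018 0.0941 0.1001] F [-4.2 -0.1  9.6] grip 56.1 24.99902719649981
shift [-7.8  1.3  0.3] dr [-0.0007 -0.0035 -0.0008]
```

View pics/crop2.png

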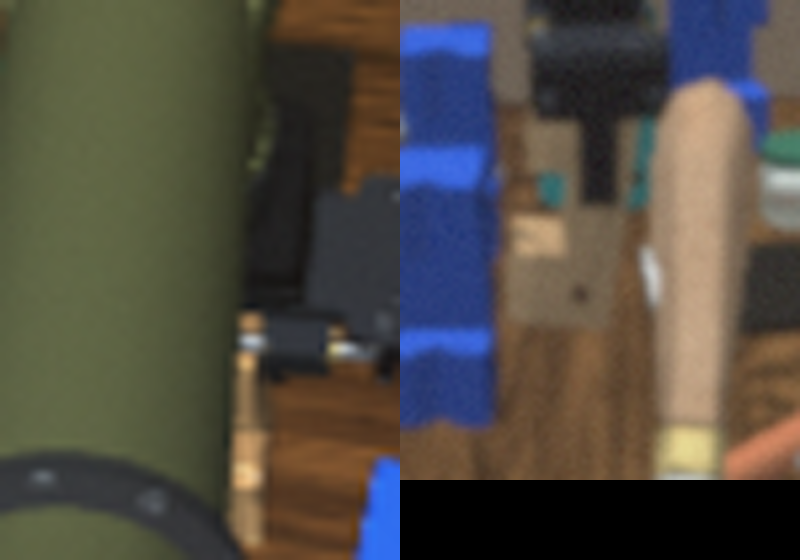

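The crop shows the block leaning forward slightly, with its right edge running from (625,210) to (612,325), because the foot lagged. About 15 mm of gap to the strip at (650,275) remains. I'll release so it settles flat, regrip harder, and slide it the rest of the way almost unloaded.

>>> send_rows:
  xyz:
    - [0, 0, 0]
    - [0, 0, 0]
    - [0, 0, 0]
    - [0, 0, 0]
    - [0, 0, 2]
    - [0, 0, 4]
    - [0, 0, 5]
    - [0, 0, 5]
    - [0, 0, 5]
    - [0, 0, 5]
  dr:
    - [0, 0, 0]
    - [0, 0, 0]
    - [0, 0, 0]
    - [0, 0, 0]
    - [0, 0, 0]
    - [0, 0, 0]
    - [0, 0, 0]
    - [0, 0, 0]
    - [0, 0, 0]
    - [0, 0, 0]
  jaw: 70

```text
time: 5.2
position: [0.5027, 0.095, 0.0946]
tool_rot: [-0.129, 3.139, 0.0]
ft_force: [-1.0, 0.3, 0.1]
grip_width: 0.804
grip_force: 0.0
```

>>> send_rows:
  xyz:
    - [0, 0, 0]
    - [0, 0, 0]
    - [0, 0, 0]
    - [0, 0, 0]
    - [0, 0, 0]
    - [0, 0, 0]
    - [0, 0, 0]
    - [0, 0, 0]
    - [0, 0, 0]
    - [0, 0, 0]
  dr:
    - [0, 0, 0]
    - [0, 0, 0]
    - [0, 0, 0]
    - [0, 0, 0]
    - [0, 0, 0]
    - [0, 0, 0]
    - [0, 0, 0]
    - [0, 0, 0]
    - [0, 0, 0]
    - [0, 0, 0]
  jaw: 50
  grip_force: 60

```text
time: 6.03
position: [0.5028, 0.095, 0.0947]
tool_rot: [-0.129, 3.139, 0.0]
ft_force: [0.5, -0.9, 0.1]
grip_width: 0.634
grip_force: 60.0
```

```bash
python3 go.py 509.5 96 96.8 0.083 0
python3 - <<'E'
from h import *
b=get_image("side");cv2.imwrite("pics/side2.png",b[:,:,::-1])
def side(p,q,w=2.):
    e=edge(b,p,q,w);d=e[1]-e[0];return e.mean(0).round(2),(d[0]/d[1]).round(3)
# verticals at depth of right face: crop2 coords/5.33+(195,150)
C=lambda x,y:(195+(x-400)/5.333,150+y/5.333)
print("R low",side(C(616,215),C(612,320)))
print("L low",side(C(510,250),C(508,315)))
print("pad L",side(C(645,250),C(655,300)))
E
```

```text
goal z [ 0.  0. -1.]
t 6.0333 pos [0.5028 0.095  0.0947] F [ 0.5 -0.9  0.1] grip 55.2 59.96251842007041
shift [-6.7  0.5 -2.1] dr [ 0.      0.0003 -0.0008]
R low (array([234.24, 202.25], dtype=float32), np.float32(0.086))
L low (array([213.82, 204.16], dtype=float32), np.float32(-0.024))
pad L (array([240.49, 201.32], dtype=float32), np.float32(0.197))
```

>>> send_rows:
  xyz:
    - [0, 0, -0.5]
    - [0, 0, -1]
    - [-1, 0, -1]
    - [-3, 0, -1]
    - [-5, 0, -1]
    - [-7, 0, -1]
    - [-9, 0, -1]
    - [-10, 0, -1]
    - [-11, 0, -1]
    - [-11, 0, -1]
  dr:
    - [0, 0, 0]
    - [0, 0, 0]
    - [0, 0, 0]
    - [0, 0, 0]
    - [0, 0, 0]
    - [0, 0, 0]
    - [0, 0, 0]
    - [0, 0, 0]
    - [0, 0, 0]
    - [0, 0, 0]

```text
time: 6.92
position: [0.5139, 0.0959, 0.0955]
tool_rot: [-0.129, 3.139, -0.0]
ft_force: [-0.2, 0.0, -3.2]
grip_width: 0.635
grip_force: 60.0
```

```bash
cat > v.py <<'E'
import sys;from h import *
n=sys.argv[1];s=get_state();print("t",s["time"],s["position"].round(4),s["ft_force"].round(1),round(s["grip_width"]*87,1))
a=get_image("top");b=get_image("side");cv2.imwrite(f"pics/top{n}.png",a[:,:,::-1]);cv2.imwrite(f"pics/side{n}.png",b[:,:,::-1])
def crop(im,r,o,x0):
    u0,v0,u1,v1=r;k=min(400/(u1-u0),600/(v1-v0));c=cv2.resize(im[v0:v1,u0:u1],None,fx=k,fy=k,interpolation=cv2.INTER_CUBIC);o[:c.shape[0],x0:x0+c.shape[1]]=c;return k
o=np.zeros((600,800,3),np.uint8);A=list(map(int,sys.argv[2:]));print(crop(a,A[:4],o,0),crop(b,A[4:],o,400));cv2.imwrite(f"pics/crop{n}.png",o[:,:,::-1])
E
python3 v.py 3 195 160 245 230 200 160 260 230
```

```text
t 6.9167 [0.5139 0.0959 0.0955] [-0.2  0.  -3.2] 55.3
8.0 6.666666666666667
```

View pics/crop3.png

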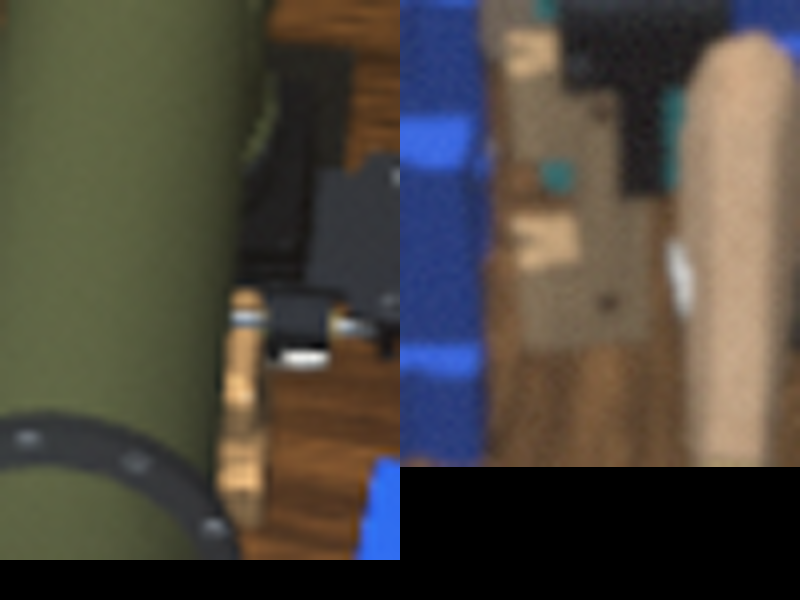

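The crop shows the block lifted slightly with its foot swung forward. Its bottom near corner is at about (650,345), and the strip's edge runs from (668,240) to (690,318). I'll compute the gap.

Run:
```python
from h import *
P=lambda x,y:[200+(x-400)/6.6667,160+y/6.6667]
print(plane("side",[P(650,345),P(521,345)],0.001))
print("pad strip ends",plane("side",[P(690,318),P(668,240)],0.005))
i=cv2.imread("pics/side0.png")[:,:,::-1].copy();b=cv2.imread("pics/side3.png")[:,:,::-1].copy()
for im,p,q in((i,(231.5,170),(231,208)),(b,(236,190),(237.5,210))):
    e=edge(im,p,q,2);d=e[1]-e[0];print(e.mean(0),d[0]/d[1])
p=proj("side",[[.498,.065,.0],[.498,.065,.14]]);print(p)
p=proj("side",[[.527,.067,.0],[.527,.067,.14]]);print(p)
```

```text
[[0.51969645 0.06419195 0.001     ]
 [0.45873822 0.06755559 0.001     ]]
pad strip ends [[0.5388793  0.08494418 0.005     ]
 [0.52860477 0.18095951 0.005     ]]
[229.85313 190.30551] -0.034463346
[237.90874 198.76668] 0.082202606
[[230.61705285 212.08969233]
 [229.12967743 170.11726264]]
[[239.82570082 211.60184924]
 [238.74886988 169.70426502]]
```

The block slipped back in the jaws: its +x face is at about x=0.520, with 17–20 mm still to go. I'll set it down, move the jaws back onto the block's middle and regrip.

>>> send_rows:
  xyz:
    - [0, 0, 0.5]
    - [0, 0, 1]
    - [0, 0, 1]
    - [0, 0, 1]
    - [0, 0, 1]
    - [0, 0, 1]
    - [5, 0, 1]
    - [12, 0, 1]
    - [18, 0, 1]
    - [22, 0, 1]
  dr:
    - [0, 0, 0]
    - [0, 0, 0]
    - [0, 0, 0]
    - [0, 0, 0]
    - [0, 0, 0]
    - [0, 0, 0]
    - [0, 0, 0]
    - [0, 0, 0]
    - [0, 0, 0]
    - [0, 0, 0]
  jaw: 72

```text
time: 7.85
position: [0.4905, 0.094, 0.0944]
tool_rot: [0.129, -3.138, -0.0]
ft_force: [-0.5, -0.5, 0.6]
grip_width: 0.829
grip_force: 0.0
```

>>> send_rows:
  xyz:
    - [0, 0, 0]
    - [0, 0, 0]
    - [0, 0, 0]
    - [0, 0, 0]
    - [0, 0, 0]
    - [0, 0, 0]
    - [0, 0, 0]
    - [0, 0, 0]
    - [0, 0, 0]
    - [0, 0, 0]
  dr:
    - [0, 0, 0]
    - [0, 0, 0]
    - [0, 0, 0]
    - [0, 0, 0]
    - [0, 0, 0]
    - [0, 0, 0]
    - [0, 0, 0]
    - [0, 0, 0]
    - [0, 0, 0]
    - [0, 0, 0]
  jaw: 50

```text
time: 8.68
position: [0.492, 0.0941, 0.0947]
tool_rot: [-0.129, 3.138, 0.0]
ft_force: [1.5, -0.4, 0.9]
grip_width: 0.639
grip_force: 59.9
```

Run:
```python
from h import *
s=get_state();print(s["position"],s["ft_force"].round(1),s["grip_width"]*87)
b=get_image("side");cv2.imwrite("pics/side4.png",b[:,:,::-1])
for z,r in((0,range(204,216)),):
  for v in r: print(v,cv2.cvtColor(b,cv2.COLOR_RGB2GRAY)[v,212:248])
```

```text
[0.49203117 0.09412358 0.09472628] [ 1.5 -0.4  0.9] 55.62381561366916
204 [ 65  70  79  85  92  99 106 111 115 117 111 106 109 109 106 103 100  93
  88  83  88  94  99  99 100  93  92  86  95 142 180 172 151 140 147 159]
205 [ 60  72  81  87  90  97 105 112 116 115 110 107 108 110 105 104 101  91
  75  71  82  93  98 102  96  93  88  85  93 124 161 163 145 142 145 157]
206 [ 66  72  83  86  93  99 106 113 114 109 109 106 106 106 105 104 102  91
  80  76  84  93  99 100  99  90  87  85  84 109 137 149 141 138 148 159]
207 [ 65  76  81  85  91  99 101 114 112 112 108 108 107 101 104 104 103  97
  89  88  96  96 101 103  99  92  86  80  80  92 115 131 136 137 149 160]
208 [ 67  77  86  88  97  99 102 110 114 110 105 105 106 103 103 101 101 105
 103  96 103  99 103 103  99  90  84  81  76  80 101 119 131 136 144 161]
209 [ 69  82  90  89  96  97 103 109 109 110 107 104 106 101 101  99 100 103
 100 100 103 101 102 102  95  90  82  80  74  77  96 119 131 138 147 159]
210 [ 73  82  90  91  98  97 102 108 110 107 105 101 102 104 103 102 101 103
 103  97  99  99  99  97  95  90  81  80  77  76  96 119 130 136 147 159]
211 [ 71  83  89  95  95  93  99 107 111 106 103  96 102  98  97  98  99 103
 103  98  98  96  90  89  87  87  84  83  77  74  91 119 132 142 147 161]
212 [ 78  86  91  96  94  89  94 103 103  98  89  88  90  86  93  96  97  99
 101 100  94  90  86  83  85  85  84  84  77  78  91 118 133 140 147 165]
213 [ 75  83  86  93  92  87  84  93  91  86  82  79  77  83  87  90  97  99
  99 101  94  89  79  80  79  80  83  84  81  77  90 118 134 143 151 164]
214 [ 72  77  80  88  90  81  77  80  84  80  76  79  74  74  80  87  99 100
 104 102  97  88  83  81  78  79  82  83  82  76  91 117 131 141 150 162]
215 [ 70  71  80  85  86  83  78  81  81  75  75  73  74  78  79  88  97 101
 103 100  98  89  85  79  77  78  79  84  79  80  91 116 134 135 150 164]
```

>>> send_rows:
  xyz:
    - [0, 0, -0.4]
    - [0, 0, -0.8]
    - [-2, 0, -0.8]
    - [-4, 0, -0.8]
    - [-6, 0, -0.8]
    - [-8, 0, -0.8]
    - [-10, 0, -0.8]
    - [-12, 0, -0.8]
    - [-13, 0, -0.8]
    - [-13, 0, -0.8]
  dr:
    - [0, 0, 0]
    - [0, 0, 0]
    - [0, 0, 0]
    - [0, 0, 0]
    - [0, 0, 0]
    - [0, 0, 0]
    - [0, 0, 0]
    - [0, 0, 0]
    - [0, 0, 0]
    - [0, 0, 0]

```text
time: 9.57
position: [0.505, 0.0952, 0.0953]
tool_rot: [-0.129, 3.139, -0.0]
ft_force: [0.1, 0.6, -4.0]
grip_width: 0.639
grip_force: 59.9
```

>>> send_rows:
  xyz:
    - [-0.5, 0, 0]
    - [-1, 0, 0]
    - [-1.5, 0, 0]
    - [-2, 0, 0]
    - [-2.5, 0, 0]
    - [-3, 0, 0]
    - [-3, 0, 0]
    - [-3, 0, 0]
    - [-3, 0, 0]
    - [-3, 0, 0]
  dr:
    - [0, 0, 0]
    - [0, 0, 0]
    - [0, 0, 0]
    - [0, 0, 0]
    - [0, 0, 0]
    - [0, 0, 0]
    - [0, 0, 0]
    - [0, 0, 0]
    - [0, 0, 0]
    - [0, 0, 0]

```text
time: 10.4
position: [0.5077, 0.0954, 0.0954]
tool_rot: [0.129, -3.139, -0.0]
ft_force: [-0.3, -0.8, -3.1]
grip_width: 0.641
grip_force: 59.9
```

>>> send_rows:
  xyz:
    - [-0.5, 0, 0]
    - [-1, 0, 0]
    - [-1.5, 0, 0]
    - [-2, 0, 0]
    - [-2.5, 0, 0]
    - [-3, 0, 0]
    - [-3.5, 0, 0]
    - [-3.5, 0, 0]
    - [-3.5, 0, 0]
    - [-3.5, 0, 0]
  dr:
    - [0, 0, 0]
    - [0, 0, 0]
    - [0, 0, 0]
    - [0, 0, 0]
    - [0, 0, 0]
    - [0, 0, 0]
    - [0, 0, 0]
    - [0, 0, 0]
    - [0, 0, 0]
    - [0, 0, 0]

```text
time: 11.23
position: [0.5102, 0.0956, 0.095]
tool_rot: [0.129, -3.137, 0.0]
ft_force: [-4.9, -1.2, -1.8]
grip_width: 0.64
grip_force: 59.9
```

>>> send_rows:
  xyz:
    - [-0.5, 0, 0.3]
    - [-1, 0, 0.6]
    - [-1.5, 0, 0.9]
    - [-2, 0, 0.9]
    - [-2, 0, 0.9]
    - [-2, 0, 0.9]
    - [-2, 0, 0.9]
    - [-2, 0, 0.9]
    - [-2, 0, 0.9]
    - [-2, 0, 0.9]
  dr:
    - [0, 0, 0]
    - [0, 0, 0]
    - [0, 0, 0]
    - [0, 0, 0]
    - [0, 0, 0]
    - [0, 0, 0]
    - [0, 0, 0]
    - [0, 0, 0]
    - [0, 0, 0]
    - [0, 0, 0]

```text
time: 12.07
position: [0.5107, 0.0956, 0.0949]
tool_rot: [0.128, -3.133, -0.0]
ft_force: [-10.5, -1.3, 8.5]
grip_width: 0.639
grip_force: 59.8
```

>>> send_rows:
  xyz:
    - [0, 0, 0]
    - [0, 0, 0]
    - [0, 0, 0]
    - [0, 0, 0]
    - [0, 0, 0]
    - [0, 0, -15]
    - [0, 0, -40]
    - [0, 0, -70]
    - [0, 0, -100]
    - [0, 0, -100]
  dr:
    - [0, 0, 0]
    - [0, 0, 0]
    - [0, 0, 0]
    - [0, 0, 0]
    - [0, 0, 0]
    - [0, 0, 0]
    - [0, 0, 0]
    - [0, 0, 0]
    - [0, 0, 0]
    - [0, 0, 0]
  jaw: 74

```text
time: 12.9
position: [0.5171, 0.0965, 0.2007]
tool_rot: [-0.128, 3.128, 0.005]
ft_force: [0.8, -1.0, 0.6]
grip_width: 0.85
grip_force: 0.0
```

```bash
python3 go.py 435 90 195 0.083 0
```

```text
goal z [ 0.  0. -1.]
t 12.9 pos [0.5171 0.0965 0.2007] F [ 0.8 -1.   0.6] grip 73.9 0.0
shift [82.4  0.2  4.8] dr [ 0.0029  0.0108 -0.001 ]
```

>>> send_rows:
  xyz:
    - [15, 0, 0]
    - [35, 0, 2]
    - [55, 0, 4]
    - [72, 0, 5]
    - [80, 0, 5]
    - [80, 0, 5]
    - [80, 0, 5]
    - [80, 0, 5]
    - [80, 0, 5]
    - [80, 0, 5]
  dr:
    - [0, 0, 0]
    - [0, 0, 0]
    - [0, 0.01, 0]
    - [0, 0.01, 0]
    - [0, 0.01, 0]
    - [0, 0.01, 0]
    - [0, 0.01, 0]
    - [0, 0.01, 0]
    - [0, 0.01, 0]
    - [0, 0.01, 0]
  jaw: 15
  grip_force: 20

```text
time: 13.73
position: [0.4342, 0.0893, 0.1894]
tool_rot: [0.128, -3.129, 0.001]
ft_force: [-1.0, 0.1, -0.4]
grip_width: 0.205
grip_force: 0.0
```

```bash
python3 go.py 435 90 135 0.083 0;python3 v.py 5 195 160 245 230 200 160 260 230
```

```text
goal z [ 0.  0. -1.]
t 13.7333 pos [0.4342 0.0893 0.1894] F [-1.   0.1 -0.4] grip 17.9 0.0
shift [-1.4  0.7 54.4] dr [-0.0004 -0.0097 -0.0011]
t 13.7333 [0.4342 0.0893 0.1894] [-1.   0.1 -0.4] 17.9
8.0 6.666666666666667
```

View pics/crop5.png

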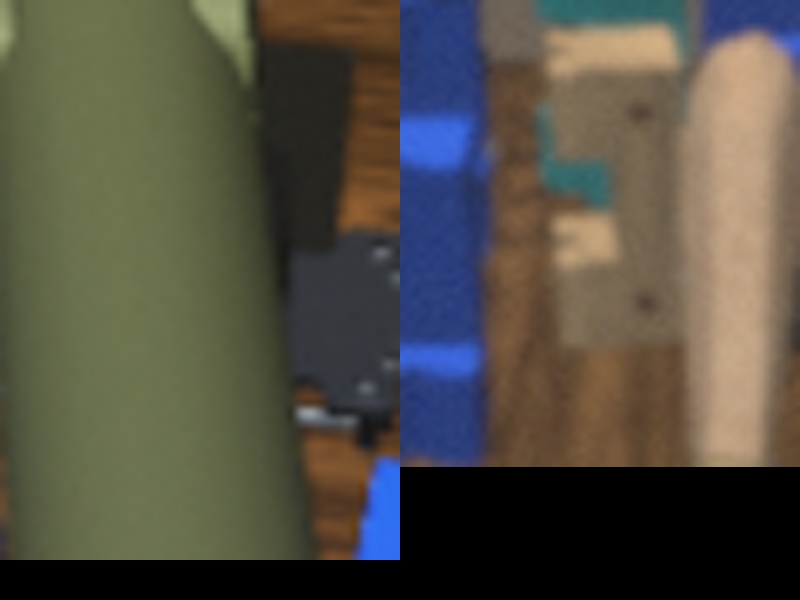

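The block stands upright against the strip, with its bottom front corner at (558,345) in the crop, x≈0.476. Next I'll lower the fingers and push the top.

>>> send_rows:
  xyz:
    - [0, 0, 10]
    - [0, 0, 25]
    - [0, 0, 40]
    - [0, 0, 50]
    - [-1, 0.7, 54]
    - [-8, 0.7, 54]
    - [-16, 0.7, 54]
    - [-22, 0.7, 54]
    - [-28, 0.7, 54]
    - [-32, 0.7, 54]
  dr:
    - [0, -0.01, 0]
    - [0, -0.01, 0]
    - [0, -0.01, 0]
    - [0, -0.01, 0]
    - [0, -0.01, 0]
    - [0, -0.01, 0]
    - [0, -0.01, 0]
    - [0, -0.01, 0]
    - [0, -0.01, 0]
    - [0, -0.01, 0]

```text
time: 14.67
position: [0.466, 0.0928, 0.1357]
tool_rot: [-0.129, 3.138, 0.0]
ft_force: [-1.8, -0.4, 0.6]
grip_width: 0.173
grip_force: 0.8
```

>>> send_rows:
  xyz:
    - [-3, 0, 0]
    - [-6, 0, 0]
    - [-9, 0, 0]
    - [-12, 0, 0]
    - [-15, 0, 0]
    - [-18, 0, 0]
    - [-21, 0, 0]
    - [-24, 0, 0]
    - [-27, 0, 0]
    - [-30, 0, 0]
  dr:
    - [0, 0, 0]
    - [0, 0, 0]
    - [0, 0, 0]
    - [0, 0, 0]
    - [0, 0, 0]
    - [0, 0, 0]
    - [0, 0, 0]
    - [0, 0, 0]
    - [0, 0, 0]
    - [0, 0, 0]

```text
time: 15.5
position: [0.4951, 0.0951, 0.1352]
tool_rot: [-0.129, 3.139, 0.0]
ft_force: [0.7, -0.2, 0.4]
grip_width: 0.177
grip_force: 0.3
```

>>> send_rows:
  xyz:
    - [-3, 0, 0]
    - [-6, 0, 0]
    - [-9, 0, 0]
    - [-12, 0, 0]
    - [-15, 0, 0]
    - [-18, 0, 0]
    - [-21, 0, 0]
    - [-24, 0, 0]
    - [-27, 0, 0]
    - [-30, 0, 0]
  dr:
    - [0, 0, 0]
    - [0, 0, 0]
    - [0, 0, 0]
    - [0, 0, 0]
    - [0, 0, 0]
    - [0, 0, 0]
    - [0, 0, 0]
    - [0, 0, 0]
    - [0, 0, 0]
    - [0, 0, 0]

```text
time: 16.33
position: [0.5249, 0.0975, 0.1351]
tool_rot: [-0.129, 3.139, 0.0]
ft_force: [-0.3, -0.7, -0.6]
grip_width: 0.169
grip_force: 0.0
```

```bash
python3 v.py 6 195 150 245 220 200 160 280 230
```

```text
t 16.3333 [0.5249 0.0975 0.1351] [-0.3 -0.7 -0.6] 14.7
8.0 5.0
```

View pics/crop6.png

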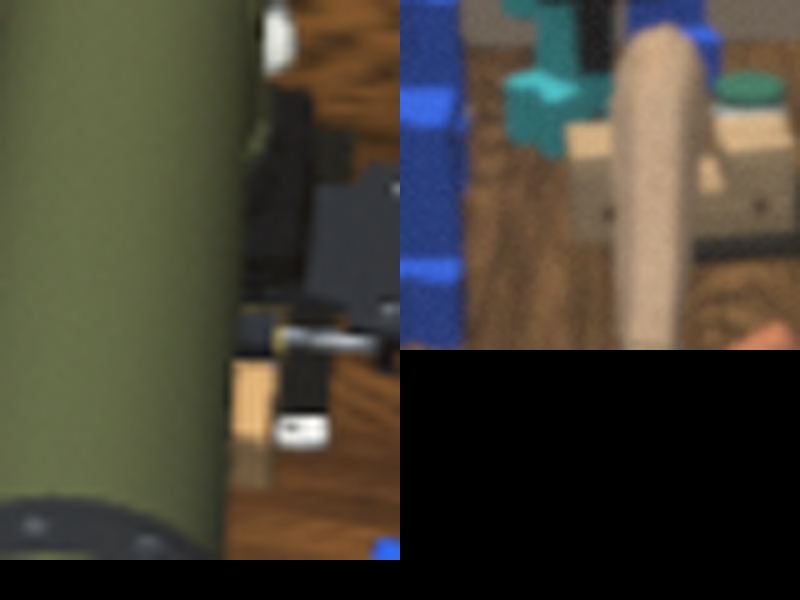

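The block has tipped and lies flat on the pad with its groove up (side crop, block from (568,125) to (800,240)). Next, the bar.

```bash
python3 - <<'E'
from h import *
np.set_printoptions(precision=4,suppress=True)
a=cv2.imread("pics/top0.png")[:,:,::-1].copy()
lo=plane("top",[321.78,220.15],.08-.0318)[0];hi=plane("top",[328.45,185.7],.08+.0318)[0]
print(lo,hi,(lo+hi)/2,np.arctan2(*(hi-lo)[[1,0]]),np.linalg.norm(hi-lo))
for nm,p,q,z in(("footL",(310.5,226.8),(316.1,193.7),.008),("footR",(327.7,229.6),(333.2,196.5),.008),("footB",(316.1,193.7),(325,195),.008),("footF",(310.5,226.8),(327.7,229.6),.008)):
    X=plane("top",edge(a,p,q,2),z);print(nm,ang(X).round(3),X.mean(0))
for nm,p,q in (("barL",(318.7,219.5),(325.4,185.1)),("barR",(324.9,220.7),(331.5,186.3))):
    e=edge(a,p,q,2,.3);print(nm,e.tolist(),plane("top",e.mean(0),.08))
for X in([.5641,-.2597,.08],):print(proj("top",X),proj("side",X))
E
python3 go.py 564 -259 230 -0.05 0
```

```text
[ 0.5139 -0.2588  0.0482] [ 0.6163 -0.2622  0.1118] [ 0.5651 -0.2605  0.08  ] -0.03348534170004771 0.12056469171861565
footL -0.044 [ 0.5768 -0.2293  0.008 ]
footR -0.047 [ 0.5609 -0.289   0.008 ]
footB -0.999 [ 0.6333 -0.2514  0.008 ]
footF -1.669 [ 0.5003 -0.253   0.008 ]
barL [[321.4032897949219, 209.49122619628906], [324.4994201660156, 193.7936553955078]] [[ 0.5689 -0.2527  0.08  ]]
barR [[325.47991943359375, 210.57321166992188], [329.46820068359375, 195.0782470703125]] [[ 0.5671 -0.2684  0.08  ]]
[[324.8464 203.2283]] [[255.1155 239.8132]]
goal z [ 0.  0. -1.]
t 16.4333 pos [0.525  0.0975 0.1352] F [ 0.4  0.8 -1. ] grip 15.1 0.0
shift [  -9.6 -358.5  -94.8] dr [-1.000e-04  4.000e-04  1.321e-01]
```

```bash
python3 go.py 515 -258 180 -0.045 0.5585
```

```text
goal z [ 0.529 -0.024 -0.848]
t 16.4333 pos [0.525  0.0975 0.1352] F [ 0.4  0.8 -1. ] grip 15.1 0.0
shift [  39.1 -353.5  -44.8] dr [ 0.0354 -0.5574  0.1238]
```

>>> send_rows:
  xyz:
    - [2, 0, -30]
    - [5, -30, -60]
    - [8, -70, -70]
    - [12, -110, -70]
    - [16, -150, -70]
    - [20, -190, -65]
    - [24, -230, -60]
    - [28, -270, -55]
    - [34, -310, -50]
    - [39, -353, -45]
  dr:
    - [0, 0, 0]
    - [0, -0.02, 0.01]
    - [0.01, -0.08, 0.02]
    - [0.01, -0.15, 0.04]
    - [0.01, -0.22, 0.05]
    - [0.02, -0.29, 0.07]
    - [0.02, -0.36, 0.08]
    - [0.03, -0.43, 0.1]
    - [0.03, -0.5, 0.11]
    - [0.035, -0.557, 0.124]
  jaw: 50

```text
time: 17.27
position: [0.5134, -0.2576, 0.1801]
tool_rot: [0.061, 2.579, -0.016]
ft_force: [0.2, 0.8, 0.3]
grip_width: 0.571
grip_force: 0.0
```

>>> send_rows:
  xyz:
    - [0, 0, 0]
    - [0, 0, 0]
    - [0, 0, 0]
    - [0, 0, 0]
    - [0, 0, 0]
    - [0, 0, 0]
    - [0, 0, 0]
    - [0, 0, 0]
    - [0, 0, 0]
    - [0, 0, 0]
  dr:
    - [0, 0, 0]
    - [0, 0, 0]
    - [0, 0, 0]
    - [0, 0, 0]
    - [0, 0, 0]
    - [0, 0, 0]
    - [0, 0, 0]
    - [0, 0, 0]
    - [0, 0, 0]
    - [0, 0, 0]

```text
time: 18.1
position: [0.5148, -0.2555, 0.1804]
tool_rot: [0.058, 2.583, -0.016]
ft_force: [-0.1, -0.9, 0.0]
grip_width: 0.573
grip_force: 0.0
```

```bash
python3 go.py 566 -260 78.3 -0.045 0.5585;  python3 v.py 7 190 145 250 215 200 160 280 270
```

```text
goal z [ 0.529 -0.024 -0.848]
t 18.1 pos [ 0.5148 -0.2555  0.1804] F [-0.1 -0.9  0. ] grip 49.9 0.0
shift [ 10.5  -2.3 113.8] dr [ 0.0005 -0.0008 -0.    ]
t 18.1 [ 0.5148 -0.2555  0.1804] [-0.1 -0.9  0. ] 49.9
6.666666666666667 5.0
```

View pics/crop7.png

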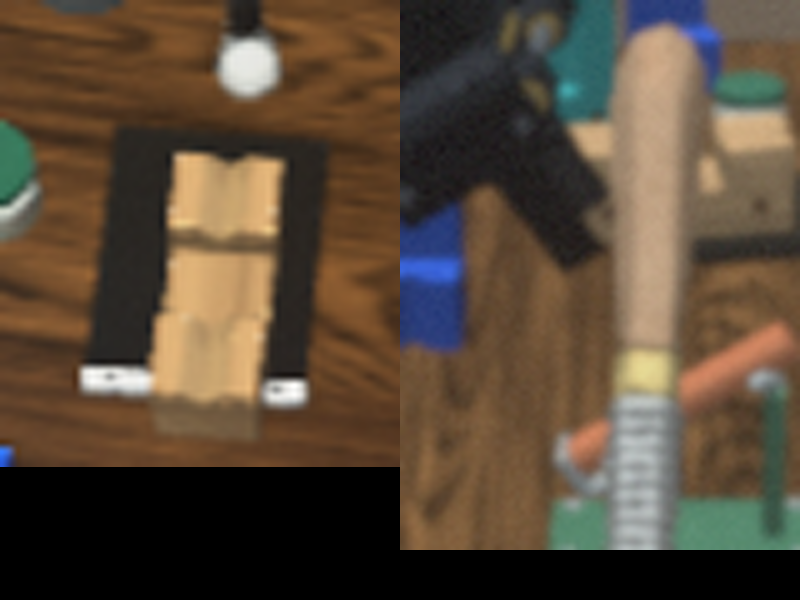

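The top crop shows the block flat and square on the pad with its groove up. Its top-face corners are at (173,153), (285,158), (150,398) and (262,408). Now I'll grasp the bar and measure the block.

>>> send_rows:
  xyz:
    - [3, -1, 10]
    - [6, -2, 30]
    - [10, -2.3, 50]
    - [10.5, -2.3, 70]
    - [10.5, -2.3, 88]
    - [10.5, -2.3, 100]
    - [10.5, -2.3, 108]
    - [10.5, -2.3, 114]
    - [10.5, -2.3, 114]
    - [10.5, -2.3, 114]
  dr:
    - [0, 0, 0]
    - [0, 0, 0]
    - [0, 0, 0]
    - [0, 0, 0]
    - [0, 0, 0]
    - [0, 0, 0]
    - [0, 0, 0]
    - [0, 0, 0]
    - [0, 0, 0]
    - [0, 0, 0]

```text
time: 19.03
position: [0.5651, -0.2598, 0.0757]
tool_rot: [0.06, 2.586, -0.013]
ft_force: [-0.4, 0.9, 0.5]
grip_width: 0.574
grip_force: 0.0
```

```bash
python3 go.py 566 -260 78.3 -0.045 0.5585
python3 - <<'E'
from h import *
np.set_printoptions(precision=4,suppress=True)
a=cv2.imread("pics/top7.png")[:,:,::-1].copy()
T=lambda p:np.array(p)/6.667+[190,145]-.43
E={}
for n,p,q,w in(("L",(173,155),(151,395),2),("R",(284,160),(263,405),2),("back",(176,153),(282,158),1.5),("front",(152,398),(260,408),1.5)):
    e=edge(a,T(p),T(q),w);X=plane("top",e,.07);E[n]=X;print(n,ang(X).round(4),X.mean(0)[:2])
def isect(A,B):
    d=A[1]-A[0];f=B[1]-B[0];t=np.linalg.solve(np.c_[d[:2],-f[:2]],(B[0]-A[0])[:2]);return (A[0]+t[0]*d)[:2]
C=[isect(E[s],E[t]) for s in"LR" for t in("back","front")];print(np.array(C),np.mean(C,0))
E
```

```text
goal z [ 0.529 -0.024 -0.848]
t 19.0333 pos [ 0.5651 -0.2598  0.0757] F [-0.4  0.9  0.5] grip 49.9 0.0
shift [-2.1 -0.2 -1.7] dr [ 0.0025 -0.0036 -0.0021]
L 0.0881 [0.5618 0.1273]
R 0.0717 [0.566  0.0694]
back -1.4995 [0.6451 0.1094]
front -1.4993 [0.5055 0.0925]
[[0.6433 0.1345]
 [0.5033 0.1221]
 [0.6475 0.0752]
 [0.5074 0.0652]] [0.5754 0.0992]
```

The block's foot sticks out about 26 mm in front of the edge, not about 10 mm, so it slid back while tipping. I'll nudge it forward about 15 mm before taking the bar, and check clearance to the neighbouring blue blocks first.

```bash
python3 - <<'E'
from h import *
np.set_printoptions(precision=3,suppress=True)
T=lambda p:np.array(p)/5+[190,155]-.4
print("blueR",plane("top",T([(258,312),(352,325),(340,385),(248,372)]),.14)[:,:2])
# left blue: mask
a=cv2.imread("pics/top0.png")[:,:,::-1].copy()
m=mask(a,(105,150,225),(125,255,255),(165,205,196,243));c=np.argwhere(m)[:,::-1]
print(m.sum()//255,c.min(0),c.max(0),plane("top",np.array([c.min(0),c.max(0)]),.14)[:,:2])
print("foot from side",plane("side",[[200+175/5,160+240/5]],.01))
E
python3 go.py 470 90 200 0.08 0
```

```text
blueR [[ 0.443  0.008]
 [ 0.444 -0.053]
 [ 0.402 -0.052]
 [ 0.401  0.008]]
248 [171 210] [190 227] [[0.429 0.238]
 [0.382 0.165]]
foot from side [[0.512 0.073 0.01 ]]
goal z [ 0.  0. -1.]
t 19.0333 pos [ 0.5651 -0.2598  0.0757] F [-0.4  0.9  0.5] grip 49.9 0.0
shift [  29.4  345.5 -163.1] dr [-0.0316  0.5543 -0.1231]
```

>>> send_rows:
  xyz:
    - [0, 0, -20]
    - [0, 0, -50]
    - [0, 0, -90]
    - [0, 0, -130]
    - [5, 20, -150]
    - [10, 55, -155]
    - [12, 90, -160]
    - [15, 130, -160]
    - [18, 170, -160]
    - [22, 210, -160]
  dr:
    - [0, 0, 0]
    - [0, 0, 0]
    - [0, 0, 0]
    - [0, 0, 0]
    - [0, 0.05, -0.01]
    - [0, 0.13, -0.03]
    - [0, 0.21, -0.05]
    - [-0.01, 0.29, -0.06]
    - [-0.01, 0.37, -0.08]
    - [-0.02, 0.45, -0.1]
  jaw: 15

```text
time: 19.87
position: [0.4722, -0.0443, 0.204]
tool_rot: [-0.085, 3.034, -0.016]
ft_force: [0.8, -0.3, 0.2]
grip_width: 0.172
grip_force: 0.0
```

```bash
python3 go.py 488 92 190 0.08 0
```

```text
goal z [ 0.  0. -1.]
t 19.8667 pos [ 0.4722 -0.0443  0.204 ] F [ 0.8 -0.3  0.2] grip 14.9 0.0
shift [-21.8 135.4  14.6] dr [-0.0147  0.1063 -0.0243]
```

>>> send_rows:
  xyz:
    - [-4, 30, 2]
    - [-8, 60, 4]
    - [-12, 90, 8]
    - [-18, 120, 12]
    - [-22, 135, 14]
    - [-22, 135, 14]
    - [-22, 135, 14]
    - [-22, 135, 14]
    - [-22, 135, 14]
    - [-22, 135, 14]
  dr:
    - [0, 0.02, 0]
    - [0, 0.05, -0.01]
    - [-0.01, 0.08, -0.02]
    - [-0.015, 0.1, -0.024]
    - [-0.015, 0.106, -0.024]
    - [-0.015, 0.106, -0.024]
    - [-0.015, 0.106, -0.024]
    - [-0.015, 0.106, -0.024]
    - [-0.015, 0.106, -0.024]
    - [-0.015, 0.106, -0.024]

```text
time: 20.7
position: [0.4881, 0.0887, 0.1893]
tool_rot: [-0.122, 3.138, 0.0]
ft_force: [0.2, -0.5, 0.7]
grip_width: 0.172
grip_force: 0.0
```

```bash
python3 go.py 488 92 48 0.08 0
```

```text
goal z [ 0.  0. -1.]
t 20.7 pos [0.4881 0.0887 0.1893] F [ 0.2 -0.5  0.7] grip 14.9 0.0
shift [  0.    3.2 141.3] dr [ 0.0003  0.0013 -0.0023]
```

>>> send_rows:
  xyz:
    - [0, 3, 15]
    - [0, 3, 40]
    - [0, 3, 65]
    - [0, 3, 90]
    - [0, 3, 110]
    - [0, 3, 125]
    - [0, 3, 135]
    - [0, 3, 141]
    - [0, 3, 141]
    - [0, 3, 141]
  dr:
    - [0, 0, 0]
    - [0, 0, 0]
    - [0, 0, 0]
    - [0, 0, 0]
    - [0, 0, 0]
    - [0, 0, 0]
    - [0, 0, 0]
    - [0, 0, 0]
    - [0, 0, 0]
    - [0, 0, 0]

```text
time: 21.53
position: [0.4884, 0.093, 0.0485]
tool_rot: [-0.125, 3.138, 0.001]
ft_force: [-0.5, 0.9, 0.3]
grip_width: 0.168
grip_force: 0.0
```

>>> send_rows:
  xyz:
    - [-3, 0, 0]
    - [-6, 0, 0]
    - [-9, 0, 0]
    - [-12, 0, 0]
    - [-15, 0, 0]
    - [-18, 0, 0]
    - [-20, 0, 0]
    - [-20, 0, 0]
    - [-20, 0, 0]
    - [-20, 0, 0]
  dr:
    - [0, 0, 0]
    - [0, 0, 0]
    - [0, 0, 0]
    - [0, 0, 0]
    - [0, 0, 0]
    - [0, 0, 0]
    - [0, 0, 0]
    - [0, 0, 0]
    - [0, 0, 0]
    - [0, 0, 0]

```text
time: 22.37
position: [0.5084, 0.0948, 0.048]
tool_rot: [-0.126, 3.137, 0.001]
ft_force: [0.3, 0.9, 0.6]
grip_width: 0.174
grip_force: 0.0
```

```bash
python3 go.py 514 95 48 0.08 0
python3 - <<'E'
from h import *
b=get_image("side");cv2.imwrite("pics/side8.png",b[:,:,::-1])
a=cv2.imread("pics/side7.png")[:,:,::-1].copy()
g=lambda i:cv2.cvtColor(i,cv2.COLOR_RGB2GRAY)
print(g(a)[190:208:3,228:246]);print(g(b)[190:208:3,228:246])
E
```

```text
goal z [ 0.  0. -1.]
t 22.3667 pos [0.5084 0.0948 0.048 ] F [0.3 0.9 0.6] grip 15.2 0.017512139384052716
shift [-5.6 -0.3 -0. ] dr [ 0.0007  0.0018 -0.    ]
[[ 34  37  42  41  39  44  44  72 113 149 165 166 168 162 152 141 138 144]
 [ 33  37  38  41  43  44  40  44  40  53  74  96 108 115 130 137 139 139]
 [ 32  30  36  40  35  43  43  44  42  42  40  46  68  97 119 133 137 142]
 [ 31  30  33  30  36  35  37  41  37  41  41  45  55  77 107 123 133 135]
 [ 30  33  31  34  34  33  34  35  53  69  82  86  82  75  86 113 127 138]
 [ 32  33  27  28  35  34  33  27  39  62  80  94  98  95 104 122 134 138]]
[[ 73  69  53  41  33  35  33  33  50  91 136 159 165 158 150 143 136 144]
 [ 71  66  56  41  33  31  37  37  44  69 100 111 116 117 131 137 140 139]
 [ 73  71  59  47  36  34  33  33  39  56  85  98 106 110 123 134 142 142]
 [ 78  82  72  54  45  34  34  35  40  56  81  96 102 104 112 124 133 138]
 [ 79  76  85  84  82  83  80  81  87  89  94 103 102 105 111 122 133 136]
 [ 83  84  88  92  95  93  94  92  88  89  96  99 101 102 110 125 132 141]]
```

>>> send_rows:
  xyz:
    - [-2, 0, 0]
    - [-4, 0, 0]
    - [-5.5, 0, 0]
    - [-5.5, 0, 0]
    - [0, 0, 0]
    - [8, 0, 0]
    - [12, 0, -15]
    - [14, 0, -50]
    - [14, 0, -90]
    - [14, 0, -130]
  dr:
    - [0, 0, 0]
    - [0, 0, 0]
    - [0, 0, 0]
    - [0, 0, 0]
    - [0, 0, 0]
    - [0, 0, 0]
    - [0, 0, 0]
    - [0, 0, 0]
    - [0, 0, 0]
    - [0, 0, 0]

```text
time: 23.25
position: [0.4925, 0.0934, 0.1789]
tool_rot: [0.126, -3.139, -0.001]
ft_force: [0.8, 0.5, 0.2]
grip_width: 0.174
grip_force: 0.0
```

```bash
python3 go.py 513 -258 176 -0.045 0.5585
```

```text
goal z [ 0.529 -0.024 -0.848]
t 23.25 pos [0.4925 0.0934 0.1789] F [0.8 0.5 0.2] grip 15.1 0.0
shift [   7.7 -351.9    2.8] dr [ 0.0353 -0.5583  0.1218]
```

>>> send_rows:
  xyz:
    - [0, -25, -15]
    - [0, -60, -25]
    - [0, -100, -30]
    - [2, -140, -30]
    - [3, -180, -30]
    - [4, -220, -25]
    - [5, -260, -20]
    - [6, -300, -10]
    - [7, -335, 0]
    - [8, -352, 3]
  dr:
    - [0, 0, 0]
    - [0, -0.04, 0.01]
    - [0.01, -0.1, 0.02]
    - [0.01, -0.16, 0.04]
    - [0.01, -0.23, 0.05]
    - [0.02, -0.3, 0.07]
    - [0.02, -0.37, 0.08]
    - [0.03, -0.44, 0.1]
    - [0.03, -0.51, 0.11]
    - [0.035, -0.558, 0.122]
  jaw: 50

```text
time: 24.08
position: [0.5113, -0.2632, 0.1738]
tool_rot: [0.068, 2.578, -0.021]
ft_force: [0.0, 0.3, -0.4]
grip_width: 0.578
grip_force: 0.0
```

```bash
python3 go.py 566 -260 78.3 -0.045 0.5585;  python3 v.py 9 190 145 250 215 200 160 280 270
cat > blk.py <<'E'
from h import *
np.set_printoptions(precision=4,suppress=True)
a=cv2.imread("pics/top9.png")[:,:,::-1].copy()
m=mask(a,(8,60,140),(25,200,255),(205,155,240,212));r,b=rect(m);print(b.tolist());b=b[np.argsort(b[:,1])]
t=b[:2][np.argsort(b[:2,0])];f=b[2:][np.argsort(b[2:,0])]
E={}
for n,p,q in(("L",t[0],f[0]),("R",t[1],f[1]),("back",t[0],t[1]),("front",f[0],f[1])):
    X=plane("top",edge(a,p,q,2),.07);E[n]=X;print(n,ang(X).round(4),X.mean(0)[:2])
def isect(A,B):
    d=A[1]-A[0];g=B[1]-B[0];s=np.linalg.solve(np.c_[d[:2],-g[:2]],(B[0]-A[0])[:2]);return (A[0]+s[0]*d)[:2]
C=[isect(E[s],E[k]) for s in"LR" for k in("back","front")];print(np.array(C),np.mean(C,0))
E
python3 blk.py
```

```text
goal z [ 0.529 -0.024 -0.848]
t 24.0833 pos [ 0.5113 -0.2632  0.1738] F [ 0.   0.3 -0.4] grip 50.3 0.0
shift [  4.9   6.2 109.8] dr [-0.0051  0.004  -0.0066]
t 24.0833 [ 0.5113 -0.2632  0.1738] [ 0.   0.3 -0.4] 50.3
6.666666666666667 5.0
[[212.01731872558594, 199.38726806640625], [215.49708557128906, 176.76876831054688], [231.72828674316406, 179.265869140625], [228.24851989746094, 201.88436889648438]]
L -0.0055 [0.5599 0.1262]
R 0.027 [0.5584 0.069 ]
back -1.5088 [0.6052 0.1022]
front -1.5186 [0.5228 0.0969]
[[0.6037 0.1259]
 [0.5213 0.1264]
 [0.6071 0.0703]
 [0.5243 0.0681]] [0.5641 0.0977]
```

View pics/crop9.png

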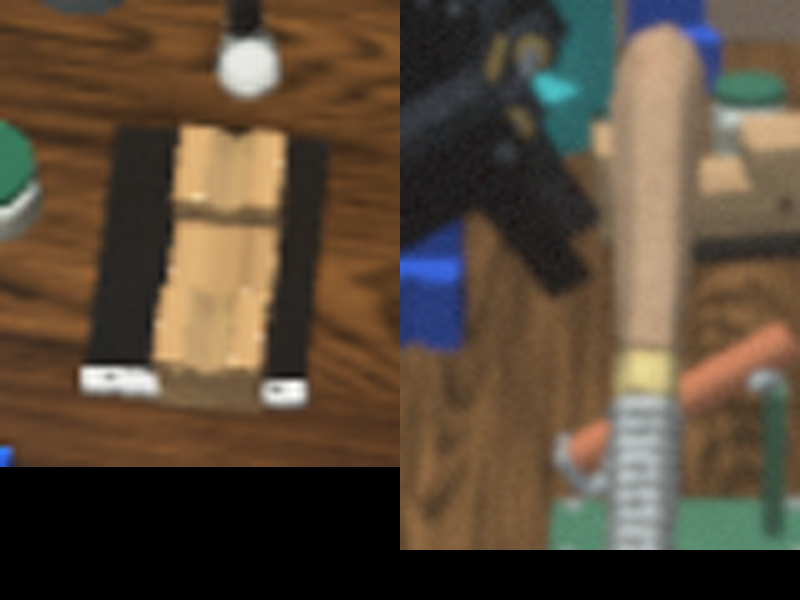

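The block now overhangs the edge by about 10 mm and still looks square. Its top corners in the crop are at (180,126), (287,131), (153,362) and (264,372). Now I'll grasp the bar.

>>> send_rows:
  xyz:
    - [3, 3, 5]
    - [5, 4, 20]
    - [5, 4, 40]
    - [5, 4, 60]
    - [5, 4, 75]
    - [5, 4, 85]
    - [5, 4, 85]
    - [5, 4, 85]
    - [5, 4, 85]
    - [5, 4, 85]
  dr:
    - [0, 0, 0]
    - [0, 0, 0]
    - [0, 0, 0]
    - [0, 0, 0]
    - [0, 0, 0]
    - [0, 0, 0]
    - [0, 0, 0]
    - [0, 0, 0]
    - [0, 0, 0]
    - [0, 0, 0]

```text
time: 25.02
position: [0.5555, -0.2553, 0.1012]
tool_rot: [0.057, 2.58, -0.016]
ft_force: [0.1, 0.3, 0.3]
grip_width: 0.574
grip_force: 0.0
```

```bash
python3 go.py 566 -260 78.3 -0.045 0.5585
cat > blk.py <<'E'
from h import *
np.set_printoptions(precision=4,suppress=True)
a=cv2.imread("pics/top9.png")[:,:,::-1].copy()
T=lambda p:np.array(p)/6.667+[190,145]-.43
E={}
for n,p,q in(("L",(179,128),(154,358)),("R",(286,135),(265,368)),("back",(182,126),(285,131)),("front",(155,363),(263,372))):
    X=plane("top",edge(a,T(p),T(q),1.5),.07);E[n]=X;print(n,ang(X).round(4),X.mean(0)[:2])
def isect(A,B):
    d=A[1]-A[0];g=B[1]-B[0];s=np.linalg.solve(np.c_[d[:2],-g[:2]],(B[0]-A[0])[:2]);return (A[0]+s[0]*d)[:2]
C=[isect(E[s],E[k]) for s in"LR" for k in("back","front")];print(np.array(C),np.mean(C,0))
E
python3 blk.py
```

```text
goal z [ 0.529 -0.024 -0.848]
t 25.0167 pos [ 0.5555 -0.2553  0.1012] F [0.1 0.3 0.3] grip 50.0 0.0
shift [ 3.1 -4.2 25.1] dr [0.0007 0.0024 0.0003]
L 0.0894 [0.597  0.1294]
R 0.0844 [0.5905 0.0716]
back -1.5011 [0.6618 0.1068]
front -1.4728 [0.5234 0.0937]
[[0.6598 0.1351]
 [0.5206 0.1226]
 [0.6638 0.0778]
 [0.5261 0.0662]] [0.5926 0.1004]
```

>>> send_rows:
  xyz:
    - [1, -2, 3]
    - [2, -4, 8]
    - [3, -4.2, 14]
    - [3, -4.2, 20]
    - [3, -4.2, 25]
    - [3, -4.2, 25]
    - [3, -4.2, 25]
    - [3, -4.2, 25]
    - [3, -4.2, 25]
    - [3, -4.2, 25]
  dr:
    - [0, 0, 0]
    - [0, 0, 0]
    - [0, 0, 0]
    - [0, 0, 0]
    - [0, 0, 0]
    - [0, 0, 0]
    - [0, 0, 0]
    - [0, 0, 0]
    - [0, 0, 0]
    - [0, 0, 0]

```text
time: 25.85
position: [0.5656, -0.2605, 0.0775]
tool_rot: [0.059, 2.581, -0.016]
ft_force: [-0.4, -0.1, -0.1]
grip_width: 0.575
grip_force: 0.0
```

>>> send_rows:
  xyz:
    - [0, 0, 0]
    - [0, 0, 0]
    - [0, 0, 0]
    - [0, 0, 0]
    - [0, 0, 0]
    - [0, 0, 0]
    - [0, 0, 0]
    - [0, 0, 0]
    - [0, 0, 0]
    - [0, 0, 0]
  dr:
    - [0, 0, 0]
    - [0, 0, 0]
    - [0, 0, 0]
    - [0, 0, 0]
    - [0, 0, 0]
    - [0, 0, 0]
    - [0, 0, 0]
    - [0, 0, 0]
    - [0, 0, 0]
    - [0, 0, 0]
  jaw: 15
  grip_force: 30

```text
time: 26.68
position: [0.5657, -0.259, 0.0772]
tool_rot: [0.057, 2.582, -0.013]
ft_force: [-2.7, 5.3, 4.7]
grip_width: 0.221
grip_force: 30.0
```

>>> send_rows:
  xyz:
    - [0, 0, -2]
    - [0, 0, -6]
    - [0, 0, -12]
    - [0, 0, -20]
    - [0, 0, -35]
    - [0, 0, -55]
    - [0, 0, -75]
    - [0, 0, -95]
    - [0, 0, -110]
    - [0, 0, -110]
  dr:
    - [0, 0, 0]
    - [0, 0, 0]
    - [0, 0, 0]
    - [0, 0, 0]
    - [0, 0, 0]
    - [0, 0, 0]
    - [0, 0, 0]
    - [0, 0, 0]
    - [0, 0, 0]
    - [0, 0, 0]

```text
time: 27.52
position: [0.5063, -0.26, 0.1734]
tool_rot: [0.062, 2.578, -0.02]
ft_force: [-0.7, -0.7, -2.6]
grip_width: 0.219
grip_force: 30.0
```

```bash
python3 go.py 592 100 180 0.084 0
python3 - <<'E'
from h import *
a=get_image("top");b=get_image("side");cv2.imwrite("pics/top10.png",a[:,:,::-1]);cv2.imwrite("pics/side10.png",b[:,:,::-1])
for im,r in((a,(290,150,360,235)),(b,(200,150,300,265))):
    m=mask(im,(0,110,100),(14,255,255),r);rr,bx=rect(m);print(m.sum()//255,rr,bx.round(1).tolist())
E
```

```text
goal z [ 0.  0. -1.]
t 27.5167 pos [ 0.5063 -0.26    0.1734] F [-0.7 -0.7 -2.6] grip 19.0 30.019432939589024
shift [-61.4 363.8  30.5] dr [-0.0384  0.5623 -0.1287]
440 ((330.9026184082031, 193.38623046875), (58.79997634887695, 14.454408645629883), 10.784297943115234) [[300.70001220703125, 195.0], [303.3999938964844, 180.8000030517578], [361.1000061035156, 191.8000030517578], [358.3999938964844, 206.0]]
160 ((216.26919555664062, 211.34613037109375), (11.926054000854492, 16.91835594177246), 33.690067291259766) [[206.60000610351562, 215.10000610351562], [216.0, 201.0], [225.89999389648438, 207.60000610351562], [216.5, 221.6999969482422]]
```

>>> send_rows:
  xyz:
    - [0, 8, -15]
    - [-5, 25, -20]
    - [-12, 55, -20]
    - [-19, 88, -18]
    - [-26, 121, -14]
    - [-33, 154, -10]
    - [-40, 187, -5]
    - [-46, 220, 0]
    - [-52, 253, 6]
    - [-57, 285, 12]
  dr:
    - [0, 0, 0]
    - [0, 0.05, -0.01]
    - [-0.01, 0.11, -0.03]
    - [-0.01, 0.17, -0.04]
    - [-0.02, 0.23, -0.05]
    - [-0.02, 0.29, -0.07]
    - [-0.03, 0.35, -0.08]
    - [-0.03, 0.41, -0.1]
    - [-0.03, 0.47, -0.11]
    - [-0.035, 0.52, -0.12]

```text
time: 28.45
position: [0.5753, 0.0268, 0.1891]
tool_rot: [-0.124, 3.105, 0.002]
ft_force: [0.6, -0.5, -2.9]
grip_width: 0.218
grip_force: 30.0
```

```bash
python3 go.py 592 100 150 0.084 0
```

```text
goal z [ 0.  0. -1.]
t 28.45 pos [0.5753 0.0268 0.1891] F [ 0.6 -0.5 -2.9] grip 19.0 30.01511598005891
shift [-21.1  71.6  39.8] dr [-0.0005  0.0346 -0.0044]
```

>>> send_rows:
  xyz:
    - [-8, 22, 5]
    - [-14, 45, 15]
    - [-18, 60, 25]
    - [-21, 68, 33]
    - [-21, 71.5, 40]
    - [-21, 71.5, 40]
    - [-21, 71.5, 40]
    - [-21, 71.5, 40]
    - [-21, 71.5, 40]
    - [-21, 71.5, 40]
  dr:
    - [0, 0.01, 0]
    - [0, 0.02, 0]
    - [0, 0.03, -0.004]
    - [0, 0.035, -0.004]
    - [0, 0.035, -0.004]
    - [0, 0.035, -0.004]
    - [0, 0.035, -0.004]
    - [0, 0.035, -0.004]
    - [0, 0.035, -0.004]
    - [0, 0.035, -0.004]

```text
time: 29.28
position: [0.592, 0.0963, 0.1524]
tool_rot: [-0.126, 3.134, -0.002]
ft_force: [0.5, -0.5, -3.3]
grip_width: 0.22
grip_force: 30.0
```

```bash
python3 go.py 592 101 80 0.084 0
python3 - <<'E'
from h import *
np.set_printoptions(precision=4,suppress=True)
b=get_image("side");cv2.imwrite("pics/side11.png",b[:,:,::-1])
m=mask(b,(0,100,90),(14,255,255),(225,130,320,215));k=cv2.findContours(m,0,2)[0]
h=cv2.cvtColor(b,cv2.COLOR_RGB2HSV);mm=cv2.inRange(h,(0,110,90),(13,255,255));mm[:130]=0;mm[205:]=0;mm[:,:225]=0;mm[:,330:]=0
n,l,s,c=cv2.connectedComponentsWithStats(mm);print([list(x) for x in s[1:] if x[4]>8])
print(proj("side",[[.592-.06,.096,.152],[.592+.06,.106,.152]]))
E
```

```text
goal z [ 0.  0. -1.]
t 29.2833 pos [0.592  0.0963 0.1524] F [ 0.5 -0.5 -3.3] grip 19.1 30.01599404029548
shift [ 0.   4.8 72.4] dr [-0.0015  0.0051 -0.0034]
[[np.int32(242), np.int32(159), np.int32(16), np.int32(6), np.int32(68)], [np.int32(264), np.int32(158), np.int32(16), np.int32(6), np.int32(88)]]
[[240.2848 162.8584]
 [278.8691 161.0888]]
```

>>> send_rows:
  xyz:
    - [0.5, 2, 8]
    - [1.5, 4.5, 20]
    - [1.5, 4.5, 32]
    - [1.5, 4.5, 44]
    - [1.5, 4.5, 54]
    - [1.5, 4.5, 62]
    - [1.5, 4.5, 68]
    - [1.5, 4.5, 72]
    - [1.5, 4.5, 74]
    - [1.5, 4.5, 74]
  dr:
    - [0, 0.005, -0.003]
    - [0, 0.005, -0.003]
    - [0, 0.005, -0.003]
    - [0, 0.005, -0.003]
    - [0, 0.005, -0.003]
    - [0, 0.005, -0.003]
    - [0, 0.005, -0.003]
    - [0, 0.005, -0.003]
    - [0, 0.005, -0.003]
    - [0, 0.005, -0.003]

```text
time: 30.17
position: [0.59, 0.1017, 0.0772]
tool_rot: [0.134, -3.137, 0.002]
ft_force: [-0.1, 0.4, -3.2]
grip_width: 0.219
grip_force: 30.0
```

```bash
python3 go.py 590.5 101 70 0.084 0; python3 v.py 12 200 145 245 205 225 155 285 215
```

```text
goal z [ 0.  0. -1.]
t 30.1667 pos [0.59   0.1017 0.0772] F [-0.1  0.4 -3.2] grip 19.1 30.016034245491028
shift [-0.5 -0.7  7.2] dr [-0.0013 -0.0018  0.0012]
t 30.1667 [0.59   0.1017 0.0772] [-0.1  0.4 -3.2] 19.1
8.88888888888889 6.666666666666667
```

View pics/crop12.png

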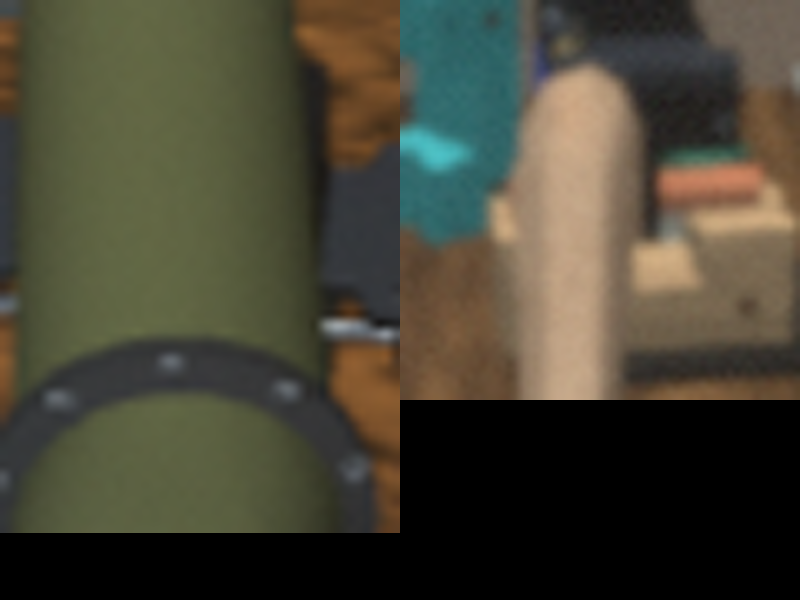

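The bar hovers just above the groove, with its far end at (760,185), about 10 mm inside the block's end at (793,215). I'll lower it slowly.

>>> send_rows:
  xyz:
    - [0, -0.3, 1]
    - [0, -0.5, 2]
    - [0, -0.5, 3]
    - [0, -0.5, 4]
    - [0, -0.5, 5]
    - [0, -0.5, 5.5]
    - [0, -0.5, 6]
    - [0, -0.5, 6]
    - [0, -0.5, 6]
    - [0, -0.5, 6]
  dr:
    - [0, 0, 0]
    - [0, 0, 0]
    - [0, 0, 0]
    - [0, 0, 0]
    - [0, 0, 0]
    - [0, 0, 0]
    - [0, 0, 0]
    - [0, 0, 0]
    - [0, 0, 0]
    - [0, 0, 0]

```text
time: 31.1
position: [0.5901, 0.1012, 0.0715]
tool_rot: [0.134, -3.137, 0.002]
ft_force: [0.0, 0.7, -3.9]
grip_width: 0.215
grip_force: 30.0
```

>>> send_rows:
  xyz:
    - [0, 0, 0.4]
    - [0, 0, 0.8]
    - [0, 0, 1.2]
    - [0, 0, 1.6]
    - [0, 0, 2]
    - [0, 0, 2]
    - [0, 0, 2]
    - [0, 0, 2]
    - [0, 0, 2]
    - [0, 0, 2]
  dr:
    - [0, 0, 0]
    - [0, 0, 0]
    - [0, 0, 0]
    - [0, 0, 0]
    - [0, 0, 0]
    - [0, 0, 0]
    - [0, 0, 0]
    - [0, 0, 0]
    - [0, 0, 0]
    - [0, 0, 0]

```text
time: 31.93
position: [0.5903, 0.1018, 0.0705]
tool_rot: [0.134, -3.138, 0.001]
ft_force: [-2.5, 0.6, 4.6]
grip_width: 0.22
grip_force: 30.1
```

>>> send_rows:
  xyz:
    - [0, 0, 0]
    - [0, 0, 0]
    - [0, 0, 0]
    - [0, 0, 0]
    - [0, 0, 0]
    - [0, 0, 0]
    - [0, 0, -5]
    - [0, 0, -15]
    - [0, 0, -30]
    - [0, 0, -50]
  dr:
    - [0, 0, 0]
    - [0, 0, 0]
    - [0, 0, 0]
    - [0, 0, 0]
    - [0, 0, 0]
    - [0, 0, 0]
    - [0, 0, 0]
    - [0, 0, 0]
    - [0, 0, 0]
    - [0, 0, 0]
  jaw: 45

```text
time: 32.77
position: [0.5893, 0.1011, 0.1197]
tool_rot: [0.134, -3.135, 0.003]
ft_force: [-0.3, 0.3, 0.6]
grip_width: 0.516
grip_force: 0.0
```

>>> send_rows:
  xyz:
    - [0, -20, -30]
    - [0, -50, -60]
    - [0, -85, -80]
    - [0, -120, -90]
    - [0, -155, -90]
    - [0, -190, -90]
    - [0, -220, -90]
    - [0, -245, -90]
    - [0, -260, -90]
    - [0, -260, -90]
  dr:
    - [0, 0, 0]
    - [0, 0, 0]
    - [0, 0, 0]
    - [0, 0, 0]
    - [0, 0, 0]
    - [0, 0, 0]
    - [0, 0, 0]
    - [0, 0, 0]
    - [0, 0, 0]
    - [0, 0, 0]

```text
time: 33.6
position: [0.6119, -0.1626, 0.2106]
tool_rot: [0.124, -3.138, 0.006]
ft_force: [-0.5, 0.4, 0.1]
grip_width: 0.515
grip_force: 0.0
```

```bash
python3 v.py 13 190 145 250 215 225 155 285 215
python3 - <<'E'
from h import *
np.set_printoptions(precision=4,suppress=True)
a=cv2.imread("pics/top13.png")[:,:,::-1].copy()
m=mask(a,(0,110,100),(12,255,255),(205,150,245,212));r,b=rect(m);print(m.sum()//255,r)
b=b[np.argsort(b[:,1])];e=np.array([b[:2].mean(0),b[2:].mean(0)]);X=plane("top",e,.072);print(X,X.mean(0),ang(X[::-1]))
T=lambda p:np.array(p)/6.667+[190,145]-.43
for n,p,q in(("L",(179,128),(154,358)),("R",(286,135),(265,368))):
    X=plane("top",edge(a,T(p),T(q),1.5),.07);print(n,ang(X).round(4),X.mean(0)[:2])
E
```

```text
t 33.6 [ 0.6119 -0.1626  0.2106] [-0.5  0.4  0.1] 44.8
6.666666666666667 6.666666666666667
173 ((222.219970703125, 181.4600067138672), (5.939697742462158, 31.678386688232422), 8.130102157592773)
[[0.6537 0.1058 0.072 ]
 [0.5308 0.0985 0.072 ]] [0.5922 0.1022 0.072 ] 0.05961342203010899
L 0.103 [0.5949 0.1289]
R 0.0832 [0.5853 0.0713]
```

The bar is measured at (0.592, 0.102), within 2 mm of the block's centre. It lies along the groove, and its height on contact matched the seat. The arm is clear, so I'm handing in.

```bash
python3 -c "
from bench import *
print(close_job())"
```

```text
the job is handed in; nothing more can be done
None
```

The job is handed in at about 34 s: the V-block lies flat along the pad with its groove up, and the copper bar lies in the groove within about 2 mm of its middle. After tipping, I pushed the block about 15 mm forward because its foot stuck out too far, and I did not re-measure the jar, loupe and bottle.

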